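Reset the bottle mixer and hold its dial at the third click

TASK

Get the desktop bottle mixer running again after its overload cut-out tripped: first press the hinged reset pedal fully down to its stop and let it spring back up, then press the mixer's spring-return dial lever down past two clicks to the third and keep holding it there, short of the end stop, as it flies back if let go. Your program finishes while still holding the lever at the third click; leave the bottle in the mixer, the blood-pressure monitor and the plastic tub where they are.

Things in the scene. Friction and masses are not known exactly. Their poses are not given: they have to be found in the camera images.
- mixer: White desktop bottle mixer, 160 (its x) x 200 (its y) x 112 mm high, bolted down; origin at the centre of its underside, z up. The dial is on its +x face (the face away from the robot at yaw 0); the dial's lever sticks out towards the mixer's -y side. On its top, at (-30, +45) mm, a black rubber cup 22 mm high and 84 mm wide holds a bottle whose top is about 202 mm above the desk. The mixer may stand on either the left or the right of the pedal.
- dial_axis (a point): Fixed point on the dial's turning axis, which is level and runs along the mixer's x; 85 mm above the desk, 43 mm out from the mixer's +x face, 30 mm to the -y side of its middle. It lies in the same plane (across the axis) as point dial_bar.
- dial_bar (a point): Middle of the lever's grip bar, moves with the dial. The bar is round, 14 mm thick, black, parallel to the dial's axis and 70 mm from it; it reaches from 14 to 66 mm out from the mixer's +x face (plus round ends), and this point is 43 mm out. A 12 mm grey arm, close to the face, joins it to a grey dial of 64 mm diameter. At joint value q the bar's centre stands at 70*cos(0.55-q) mm from the axis to the mixer's -y side and 70*sin(0.55-q) mm above the axis (below if negative).
- dial (a joint): Dial angle in rad: 0 at rest (bar up, 31 degrees above level), growing as the bar is pressed down. Clicks (detents) at 0.35, 0.70 and 1.05 rad; the third, 1.05, has the bar 29 degrees below level and is the place to hold; end stop at 1.35. Black marks on the face show rest and the three clicks, the third mark is the longest. A spring always drives it back to 0: about 3 N down on the bar at first, 5 to 13 N around the third click; each click adds and takes up to about 2.5 N.
- pedal_unit: Reset pedal on a dark steel base 200 (its x) x 120 (its y) x 12 mm, bolted down; origin at the centre of the base's underside, z up. The treadle hinges about the unit's y, 85 mm to the -x side of the origin and 22 mm above the desk, its free end to +x.
- pedal_pad (a point): Point on the treadle's upper face, on its middle line, 135 mm from the hinge, where to press; moves with the treadle: about 63 mm above the desk at rest, 37 mm at the stop. The treadle is an aluminium plate with black ribs, 175 x 90 x 8 mm, and reaches 37 mm beyond this point.
- pedal (a joint): Treadle angle in rad: 0 at rest (free end up, sloping 0.25 rad), grows as it is pressed, 0.20 at its stop. A spring brings it back up: about 3 N down at the pad to start it, 6 N near the stop.
- reagent_bottle: Bystander: small glass reagent jar with paper label and black cap, 56 mm in diameter, 85 mm high, standing loose in the mixer's cup; origin at the centre of its underside.
- pressure_monitor: Bystander: loose grey and white blood-pressure monitor, 100 x 130 x 58 mm, standing on the desk beyond the work; origin at the centre of its underside.
- tub: Bystander: loose closed plastic tub, 170 x 130 x 55 mm, on the desk to the left of the work; origin at the centre of its underside.
There are look-alikes about, which are no part of the job. Leave any green or purple look-alike of the pedal_unit alone.

How it is judged:
On the way, in this order (a step that is already met when the one before it is completed fails the run):
1. the reset pedal is pressed down to its stop (value of joint pedal above 0.18 rad), for 0.2 s.
2. the pedal has sprung back up with the dial still at rest (value of joint pedal below 0.03 rad and value of joint dial below 0.12 rad), for 0.1 s.
3. the dial is pressed past the first two clicks to the third (value of joint dial between 0.9 and 1.2 rad), for 0.3 s.
At the end, for the whole second after the job is handed in: The fingers are still pressing on the mixer's lever (more than 2 N) and hold the dial steadily at the third click (joint between 0.90 and 1.20 rad, click at 1.05), and the reset pedal is back up (below 0.03 rad) (all of step 3 and value of joint pedal below 0.03 rad and velocity of joint dial between -0.2 and 0.2 rad/s and contact force between the fingers and mixer above 2 N); the arm keeps its last pose, push and grip.
It fails at once if the bottle, the monitor or the tub is pushed by more than 20 mm (distance of any of reagent_bottle, pressure_monitor, tub from where it was at the start of the episode above 0.02 m).
It fails at once if the bottle is tipped over (angle between reagent_bottle's own z axis and vertical above 0.35 rad).
It also fails if it takes over 48 s, if anything falls off the work surface, if the arm or the gripper's body presses on something with over 40 N, if the wrist force passes 120 N, or if a joint passes its speed limit or range.

ROBOT

A 7-joint arm with a two-finger parallel gripper is mounted at the origin on the work surface. World frame = base frame: x ahead of the robot, y to its left, z up, the work surface at z = 0. Lengths are in m, angles in rad, forces in N, time in s.
With the tool pointing down it reaches from about 0.4 to 0.925 m from the base axis. Payload 5.6 kg.
Tool frame: the origin (TCP) lies between the finger pads; the fingertips stand 19 mm ahead of it and the grasp point (between the pads) is the TCP; z points along the fingers, y is the direction in which the jaws open and shut (so a half turn about z gives the same grasp; the last joint's range is limited). The gripper opens to 85 mm and grips with 20 to 120 N. Pads are 22 mm wide; open, the fingers measure 114 mm over their backs; the gripper's body (76 mm by 85 mm) begins 54 mm behind the grasp point. The pads swing forward as they close: fully open they stand 13 mm farther back than shut.
Start: joints at [-0.043, 0.468, -0.012, 1.603, 0.006, 1.071, -0.056], TCP at [0.65, -0, 0.25] pointing down, gripper open.
Joint ranges: [-2.53, 2.53], [-0.31, 2.02], [-1.57, 1.55], [0.28, 2.44], [-1.29, 4.43], [0.15, 1.84], [-2.92, 2.92]. Speed limits (rad/s): [2.57, 2.57, 3.14, 3.14, 3.14, 3.14, 3.14].

INTERFACE

Orientations are given as a rotation vector (axis times angle).
In Python, from workcell import sensors, capture, get_calibration, r gives the robot as it stands.
- The arm moves only by the tool drive_tool, never from a script. Its argument "commands" is a list of rows, each an object with "delta_pos": the shift along the tool's x, y, z in mm, a list of three; "turn": the turn, a rotation vector about the tool's x, y, z in rad, a list of three; "claw": the finger opening in mm, from 0 to 85.4. In form: [{"delta_pos": [dx, dy, dz], "turn": [rx, ry, rz], "claw": claw}, ...]. A call has 1 to 5 rows; each row shifts and turns the pose as measured when the row begins, along the tool's axes as they then stand; what a row does not reach is not made up. A row lasts 1/8 s, in which the tool goes at most 62.5 mm and 10.7 degrees, less where a joint would pass 70% of its speed; a pose out of reach is approached as far as the arm can. A call is refused whole if a number of a shift passes 62.5 or a number of a turn 0.188, either way. A call with a gripper value outside its range is refused whole. The fingers move at their own pace and stop on an object; the grip force is fixed at half the most. Time passes only in rows, so rows that do not move let the fingers close. It gives the time, the measured TCP pose, the force and the opening at its end, in the units of the state.
- sensors.get_state(): the state, without advancing time (a new reading comes with each control period).
- capture(name): name is "scene" or "side" or "wrist"; returns the picture (480x640x3 uint8, blue, green, red); there is no depth.
- get_calibration(name): a dict with "fx", "fy", "cx", "cy" (pixels), "dist" ([k1, k2, p1, p2, k3] as OpenCV has them; the pictures are not rectified), "origin" and "orientation" of the camera in the world. Camera axes: x right, y up, looking along -z (the intrinsics and any distortion apply to the point x, -y, -z); pixel columns grow to the right and rows downward; lengths in m; the calibration is good to about 2 mm. A picture is of the moment at which its call begins: read the wrist's pose just before it. get_calibration takes no time and is no camera call; for the wrist camera it gives the pose at the moment of the call.
- r.finish_job(): hands the job in, once; it reports no verdict.
The state is a dict: "time": time; "q": joint angles; "qvel": joint speeds; "joint_efforts": joint torques, N m; "eef_pos": TCP position; "ee_rot": TCP orientation; "wrist_force": force on the tool from outside, world axes, zero at the start; "moment": the same for the moment, N m; "opening": finger opening in m.
Only numpy, scipy, OpenCV 4.12 (cv2) and the standard library are available. Lean on these libraries where they do the work, as an engineer would, in place of code of your own. Each camera call takes 0.05 s, during which the arm holds its last target. There are 200 camera calls.

## Working session

There is one attempt and no reset: what is moved stays moved. The work goes in short steps, Python scripts to look and compute and a tool call to move; the robot and the scene stay as the last step left them, time stands still between calls to the robot, and variables do not carry over. Pictures are saved under pics/ and viewed, about 8 in all and at most 12, crops included, and the job is handed in when it is done.

Besides the shell and the picture viewer there is one more tool, called after "Request:" as name(argument=value, ...) on one line, values as JSON. drive_tool: Moves the arm, as the interface text tells. Its arguments: {"type":"object","properties":{"commands":{"type":"array"}},"required":["commands"]}

```bash
mkdir -p pics; ls; python3 - <<'E'
from workcell import sensors, capture, get_calibration, r
import cv2
for n in ["scene","side"]:
    cv2.imwrite(f"pics/{n}0.png",capture(n)); print(n,get_calibration(n))
print(sensors.get_state())
E
```

```text
pics
scene {'fx': 559.6962816029304, 'fy': 559.6962816029304, 'cx': 316.1857774600655, 'cy': 236.68907672127312, 'dist': array([-0.05473937,  0.        ,  0.        ,  0.        ,  0.        ]), 'origin': array([ 1.54236549, -0.55253253,  1.06923532]), 'orientation': array([0.81857119, 0.44999088, 0.9387702 ])}
side {'fx': 596.201993006349, 'fy': 596.201993006349, 'cx': 323.14864230447705, 'cy': 238.20663195919465, 'dist': array([-0.06438998,  0.        ,  0.        ,  0.        ,  0.        ]), 'origin': array([ 0.13136352, -0.76535967,  1.07038188]), 'orientation': array([ 0.75935946, -0.15279376, -0.41161001])}
{'time': 0.1, 'q': array([-0.04295667,  0.46831794, -0.01156454,  1.60358047,  0.00599447,
        1.07136096, -0.05627811]), 'qvel': array([ 1.28165101e-03, -3.65100254e-03,  9.79926822e-04, -2.57752289e-03,
        4.27508498e-04, -4.43913707e-04, -8.72797565e-05]), 'joint_efforts': array([ 1.06754396e-03, -5.33521950e+01,  2.19214533e-02, -2.51963443e+01,
        1.15740488e-02,  4.25570266e-03,  1.47225879e-06]), 'eef_pos': array([ 6.49514326e-01, -1.14170337e-04,  2.49394560e-01]), 'ee_rot': array([-2.22082781e+00, -2.22055587e+00,  1.95073919e-03]), 'wrist_force': array([-0.4501056 , -0.29848631, -0.07507833]), 'moment': array([ 0.00768591, -0.03913128,  0.01358947]), 'opening': 0.08506369680591351}
```

View pics/scene0.png

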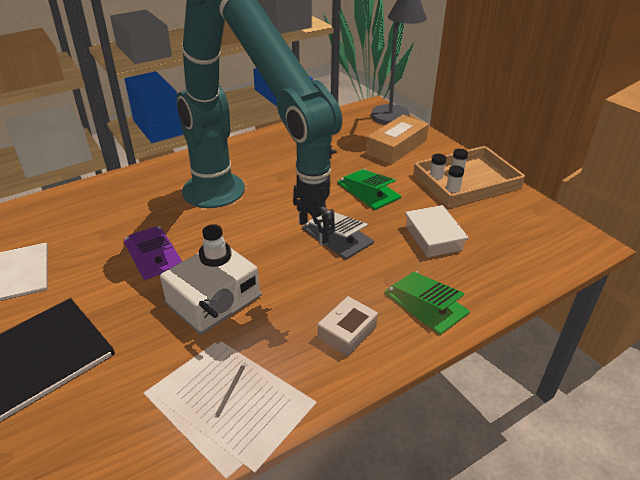

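View pics/side0.png

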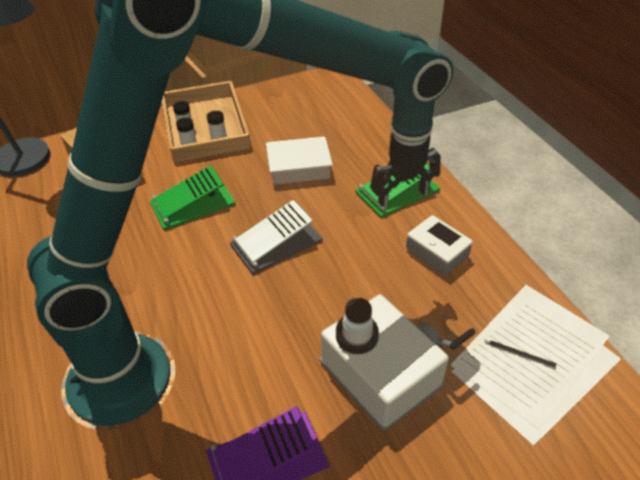

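The scene view shows the mixer (bar near (209,308)) and the grey pedal near (345,232). In the side view the bar is near (462,339) and the pedal near (277,236). I'll enlarge both for point picking.

```bash
python3 - <<'E'
import cv2, numpy as np
s=cv2.imread("pics/scene0.png"); d=cv2.imread("pics/side0.png")
def crop(im,x0,y0,w,h,k,st=20):
    c=cv2.resize(im[y0:y0+h,x0:x0+w],None,fx=k,fy=k,interpolation=cv2.INTER_CUBIC)
    for x in range(-(-x0//st)*st,x0+w,st): cv2.line(c,((x-x0)*k,0),((x-x0)*k,5),(0,0,255),1); cv2.putText(c,str(x),((x-x0)*k,14),0,.33,(0,0,255),1)
    for y in range(-(-y0//st)*st,y0+h,st): cv2.line(c,(0,(y-y0)*k),(5,(y-y0)*k),(0,0,255),1); cv2.putText(c,str(y),(6,(y-y0)*k+4),0,.33,(0,0,255),1)
    return c
a=np.hstack([crop(s,155,220,110,110,3),crop(s,295,195,90,110,3)]) 
b=np.hstack([crop(d,315,290,100+70,100,3),crop(d,225,195,30,100,3)])[:, :600]
b=np.hstack([crop(d,315,330-40,165,100,3)[:, :495],crop(d,228,190,35,100,3)])
cv2.imwrite("pics/m1.png",np.vstack([np.hstack([a[:300],]),crop(d,315,295,200,100,3)]))
cv2.imwrite("pics/m1.png",np.hstack([np.vstack([crop(s,155,240,125,100,3),crop(s,295,195,125,100,3)]),np.vstack([crop(d,360,310,125,100,3),crop(d,220,190,125,100,3)])]))
E
```

```text
(no output)
```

View pics/m1.png

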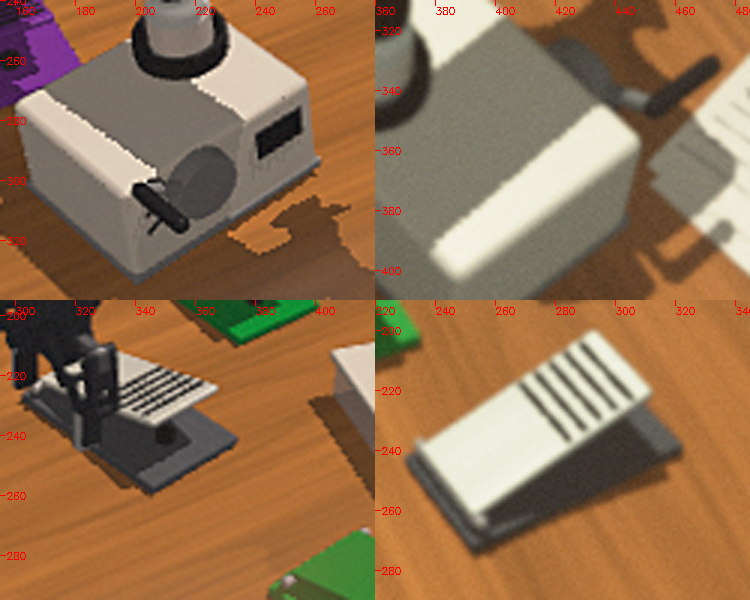

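```bash
cat > h.py <<'E'
import numpy as np, cv2
from scipy.spatial.transform import Rotation as R
from workcell import sensors, capture, get_calibration, r
def ray(c,px):
    K=np.array([[c['fx'],0,c['cx']],[0,c['fy'],c['cy']],[0,0,1]])
    u=cv2.undistortPoints(np.array([[px]],float),K,np.array(c['dist']))[0,0]
    d=R.from_rotvec(c['orientation']).apply([u[0],-u[1],-1]); return np.array(c['origin']),d/np.linalg.norm(d)
def plane(c,px,z):
    o,d=ray(c,px); return o+d*(z-o[2])/d[2]
def tri(c1,p1,c2,p2):
    o1,d1=ray(c1,p1);o2,d2=ray(c2,p2)
    t=np.linalg.lstsq(np.c_[d1,-d2],o2-o1,rcond=None)[0]
    a=o1+t[0]*d1;b=o2+t[1]*d2; return (a+b)/2,np.linalg.norm(a-b)
E
python3 - <<'E'
from h import *
np.set_printoptions(precision=4,suppress=True)
S=get_calibration("scene");D=get_calibration("side")
for n,a,b in [("bar in",(201.5,303.5),(451.7,345)),("bar out",(215.5,314.8),(472,332.5)),("free -y",(346.7,236.7),(312,220)),("bar mid",(208.5,309),(462,339))]: print(n,*tri(S,a,D,b))
for n,p in [("mix +x-y",(200.7,333.3)),("mix +x+y",(261.7,294)),("mix -x-y",(165,303)),("ped +x-y",(345.7,259.3)),("ped +x+y",(374.3,241)),("ped -x-y",(302.3,227.3))]: print(n,plane(S,p,.012 if n[0]=='p' else 0.0))
for n,p,z in [("ped -x-y",(253.3,274.3),0),("ped +x-y",(322.3,240+1),.012),("free+y",(293,200.3),.072),("free-y",(312,220),.072),("hinge+y",(234.7,237.7),.028),("hinge-y",(256,263.3),.028)]: print(n,plane(D,p,z))
for n,p,z in [("free+y",(367.3,224.3),.072),("free-y",(346.7,236.7),.072)]: print('S',n,plane(S,p,z))
E
```

```text
bar in [ 0.6062 -0.2829  0.1187] 0.00022757555220767324
bar out [ 0.658  -0.2721  0.1179] 0.005302339697148681
free -y [0.5251 0.1934 0.0642] 0.0012946572574216327
bar mid [ 0.632  -0.2776  0.1181] 0.003573164512663246
mix +x-y [ 0.5859 -0.2927  0.    ]
mix +x+y [ 0.5424 -0.0956  0.    ]
mix -x-y [ 0.4358 -0.3316  0.    ]
ped +x-y [0.5562 0.1711 0.012 ]
ped +x+y [0.5328 0.2914 0.012 ]
ped -x-y [0.3604 0.1431 0.012 ]
ped -x-y [0.3501 0.1444 0.    ]
ped +x-y [0.5385 0.1636 0.012 ]
free+y [0.5076 0.2695 0.072 ]
free-y [0.522  0.1851 0.072 ]
hinge+y [0.3432 0.251  0.028 ]
hinge-y [0.3617 0.1499 0.028 ]
S free+y [0.5165 0.273  0.072 ]
S free-y [0.5325 0.1884 0.072 ]
```

Request:
drive_tool(commands=[{"delta_pos": [40,-30,0],"turn": [0,0,0],"claw": 0},{"delta_pos": [40,-30,0],"turn": [0,0,0],"claw": 0},{"delta_pos": [40,-30,0],"turn": [0,0,0],"claw": 0},{"delta_pos": [40,-30,0],"turn": [0,0,0],"claw": 0},{"delta_pos": [40,-30,0],"turn": [0,0,0],"claw": 0}])

```text
time: 0.72
eef_pos: [0.4968, 0.2009, 0.2467]
ee_rot: [-2.231, -2.21, 0.008]
wrist_force: [-0.0, 0.2, 0.2]
opening: 0.0
```

Request:
drive_tool(commands=[{"delta_pos": [16,-10,30],"turn": [0,0,0],"claw": 0},{"delta_pos": [6,0,40],"turn": [0,0,0],"claw": 0},{"delta_pos": [0,0,20],"turn": [0,0,0],"claw": 0},{"delta_pos": [0,0,0],"turn": [0,0,0],"claw": 0}])

```text
time: 1.23
eef_pos: [0.4824, 0.2284, 0.1545]
ee_rot: [-2.219, -2.22, 0.007]
wrist_force: [0.0, 0.3, -0.1]
opening: 0.0
```

```bash
python3 - <<'E'
from h import *
print(sensors.get_state()['eef_pos'])
w=capture("wrist");d=capture("side");c=lambda im,x,y,w,h:cv2.resize(im[y:y+h,x:x+w],(400,300))
cv2.imwrite("pics/m2.png",np.hstack([cv2.resize(w,(400,300)),c(d,200,150,160,120)]))
E
```

```text
[0.48243439 0.22841873 0.15447713]
```

View pics/m2.png

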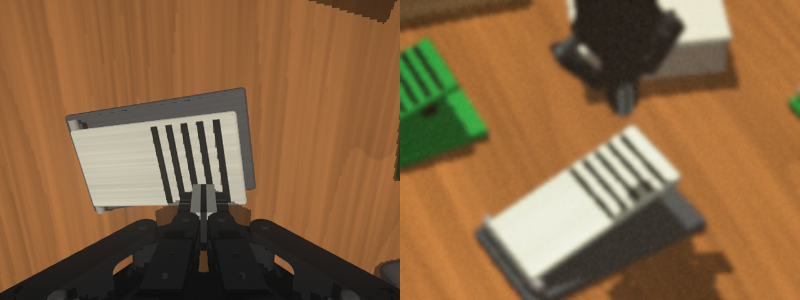

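```bash
python3 - <<'E'
from h import *
W=get_calibration("wrist"); print(W['origin'])
for p,z in [((237,112),.072),((246,203),.072),((72,131),.028),((99,206),.028)]: print(plane(W,(p[0]*1.6,p[1]*1.6),z))
E
```

```text
[0.48484038 0.30081088 0.28042172]
[0.5132035  0.27465493 0.072     ]
[0.52518103 0.18848825 0.072     ]
[0.34656757 0.24895599 0.028     ]
[0.36406062 0.16096479 0.028     ]
```

The side/wrist pair shows the tips right over the ribs. The wrist rays put the pad at (0.484, 0.226), about 2 mm from the TCP. I'll press now.

Request:
drive_tool(commands=[{"delta_pos": [0,0,35],"turn": [0,0,0],"claw": 0},{"delta_pos": [0,0,30],"turn": [0,0,0],"claw": 0},{"delta_pos": [0,0,12],"turn": [0,0,0],"claw": 0},{"delta_pos": [0,0,12],"turn": [0,0,0],"claw": 0},{"delta_pos": [0,0,8],"turn": [0,0,0],"claw": 0}])

```text
time: 1.95
eef_pos: [0.492, 0.2307, 0.0648]
ee_rot: [2.221, 2.214, 0.025]
wrist_force: [0.5, -2.0, 4.7]
opening: -0.0
```

Request:
drive_tool(commands=[{"delta_pos": [0,-5,8],"turn": [0,0,0],"claw": 0},{"delta_pos": [0,0,6],"turn": [0,0,0],"claw": 0},{"delta_pos": [0,0,4],"turn": [0,0,0],"claw": 0},{"delta_pos": [0,0,4],"turn": [0,0,0],"claw": 0}])

```text
time: 2.45
eef_pos: [0.4895, 0.2316, 0.0545]
ee_rot: [2.22, 2.211, 0.029]
wrist_force: [-11.9, -7.3, 42.0]
opening: 0.0003
```

Request:
drive_tool(commands=[{"delta_pos": [0,0,1],"turn": [0,0,0],"claw": 0},{"delta_pos": [0,0,1],"turn": [0,0,0],"claw": 0},{"delta_pos": [0,0,1],"turn": [0,0,0],"claw": 0}])

```text
time: 2.82
eef_pos: [0.4892, 0.2315, 0.0562]
ee_rot: [2.22, 2.21, 0.031]
wrist_force: [-0.9, -0.7, 5.6]
opening: -0.0001
```

```bash
python3 - <<'E'
from h import *
d=capture("side");s=capture("scene");c=lambda im,x,y,w,h:cv2.resize(im[y:y+h,x:x+w],(400,300))
cv2.imwrite("pics/m3.png",np.hstack([c(s,270,170,160,120),c(d,200,170,160,120)]))
E
```

```text
(no output)
```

View pics/m3.png

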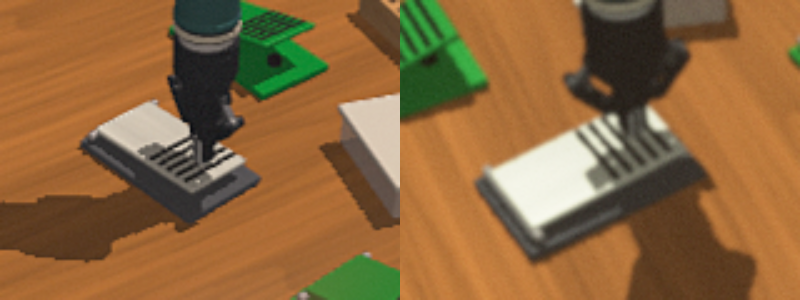

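The treadle lies flat against the base. I'll press a little more to be sure of the stop, then release.

Request:
drive_tool(commands=[{"delta_pos": [0,0,3],"turn": [0,0,0],"claw": 0},{"delta_pos": [0,0,2],"turn": [0,0,0],"claw": 0},{"delta_pos": [0,0,2],"turn": [0,0,0],"claw": 0},{"delta_pos": [0,0,2],"turn": [0,0,0],"claw": 0}])

```text
time: 3.42
eef_pos: [0.4894, 0.2315, 0.0555]
ee_rot: [2.219, 2.208, 0.03]
wrist_force: [-3.9, -2.6, 18.5]
opening: 0.0003
```

Request:
drive_tool(commands=[{"delta_pos": [0,0,-15],"turn": [0,0,0],"claw": 0},{"delta_pos": [0,0,-40],"turn": [0,0,0],"claw": 0},{"delta_pos": [0,0,-60],"turn": [0,0,0],"claw": 0},{"delta_pos": [0,0,-60],"turn": [0,0,0],"claw": 0},{"delta_pos": [0,0,-60],"turn": [0,0,0],"claw": 0}])

```text
time: 4.05
eef_pos: [0.4797, 0.23, 0.2935]
ee_rot: [2.221, 2.214, 0.012]
wrist_force: [1.8, 0.6, 0.1]
opening: -0.0001
```

Request:
drive_tool(commands=[{"delta_pos": [-40,40,0],"turn": [0,0,0],"claw": 0},{"delta_pos": [-40,40,0],"turn": [0,0,0],"claw": 0},{"delta_pos": [-45,40,0],"turn": [0,0,0],"claw": 0},{"delta_pos": [-50,30,0],"turn": [0,0,0],"claw": 0},{"delta_pos": [-50,10,0],"turn": [0,0,0],"claw": 0}])

```text
time: 4.68
eef_pos: [0.6448, 0.0088, 0.3029]
ee_rot: [2.202, 2.23, 0.037]
wrist_force: [0.6, 0.5, 0.2]
opening: -0.0001
```

Request:
drive_tool(commands=[{"delta_pos": [-50,0,0],"turn": [0,0,0],"claw": 0},{"delta_pos": [-50,0,0],"turn": [0,0,0],"claw": 0},{"delta_pos": [-50,0,0],"turn": [0,0,0],"claw": 0},{"delta_pos": [-50,0,0],"turn": [0,0,0],"claw": 0},{"delta_pos": [-40,0,0],"turn": [0,0,0],"claw": 0}])

```text
time: 5.3
eef_pos: [0.6466, -0.2379, 0.2987]
ee_rot: [2.203, 2.233, 0.037]
wrist_force: [0.4, 0.8, -0.4]
opening: 0.0002
```

Request:
drive_tool(commands=[{"delta_pos": [-40,-9,40],"turn": [0,0,-0.1],"claw": 0},{"delta_pos": [0,0,40],"turn": [0,0,-0.1],"claw": 0},{"delta_pos": [0,0,20],"turn": [0,0,0],"claw": 0},{"delta_pos": [0,0,0],"turn": [0,0,0],"claw": 0}])

```text
time: 5.8
eef_pos: [0.6387, -0.2821, 0.1959]
ee_rot: [1.97, 2.436, 0.036]
wrist_force: [0.2, 0.8, 2.5]
opening: 0.0
```

```bash
python3 - <<'E'
from h import *
s=sensors.get_state();print(s['eef_pos'],s['ee_rot']);print(R.from_rotvec(s['ee_rot']).as_matrix().round(3))
print(get_calibration("wrist"))
w=capture("wrist");d=capture("side");c=lambda im,x,y,w,h:cv2.resize(im[y:y+h,x:x+w],(400,300))
cv2.imwrite("pics/m4.png",np.hstack([cv2.resize(w,(400,300)),c(d,360,270,160,120)]))
E
```

```text
[ 0.63874176 -0.28213955  0.19587623] [1.9702007  2.43631089 0.03570121]
[[-0.209  0.978  0.021]
 [ 0.978  0.209  0.013]
 [ 0.008  0.023 -1.   ]]
{'fx': 388.70576800017216, 'fy': 388.70576800017216, 'cx': 325.20938693582127, 'cy': 243.80355165764396, 'dist': array([0.02482609, 0.        , 0.        , 0.        , 0.        ]), 'origin': array([ 0.62187308, -0.21330298,  0.32056921]), 'orientation': array([-0.27845951, -0.05235204,  0.2064294 ])}
```

View pics/m4.png

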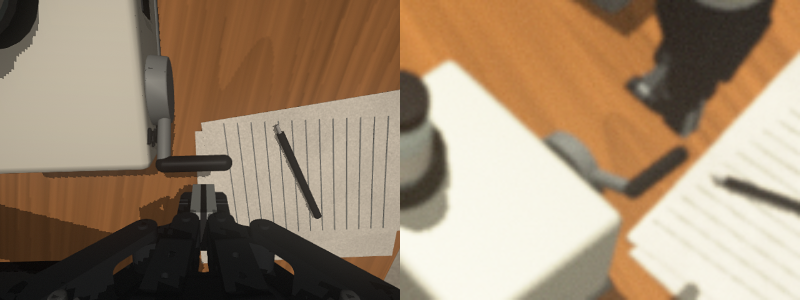

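```bash
python3 - <<'E'
from h import *
W=get_calibration("wrist")
s=sensors.get_state();M=R.from_rotvec(s['ee_rot']).as_matrix()
for p in [(161,163),(228,163),(200,163),(155,56)]:
    P=plane(W,(p[0]*1.6,p[1]*1.6),.120 if p[1]>100 else .085); print(P,(M.T@(P-s['eef_pos'])*1000).round(1))
E
```

```text
[ 0.60630065 -0.28688403  0.12      ] [  2.  -36.3  77.4]
[ 0.66400352 -0.27497923  0.12      ] [ 1.4 22.6 79. ]
[ 0.63977362 -0.27998277  0.12      ] [ 1.7 -2.1 78.3]
[ 0.58158325 -0.19965209  0.085     ] [ 92.2 -43.  112.8]
```

Bar is square to the tool. It lies 1.7 mm to tool +x and will swing about 10 mm to −x. I'll offset 3 mm and press down, with TCP z ≈ 0.077 as the third click.

Request:
drive_tool(commands=[{"delta_pos": [-3,0,25],"turn": [0,0,0],"claw": 0},{"delta_pos": [0,0,20],"turn": [0,0,0],"claw": 0},{"delta_pos": [0,0,12],"turn": [0,0,0],"claw": 0},{"delta_pos": [0,0,12],"turn": [0,0,0],"claw": 0}])

```text
time: 6.4
eef_pos: [0.6486, -0.2884, 0.1376]
ee_rot: [1.953, 2.42, 0.039]
wrist_force: [-2.4, -10.9, 11.5]
opening: -0.0002
```

The fingers drifted outward (lateral force −11 N on y), so I'll back up and recentre before pressing.

Request:
drive_tool(commands=[{"delta_pos": [0,-4,-18],"turn": [0,0,0],"claw": 0},{"delta_pos": [4,-4,0],"turn": [0,0,0],"claw": 0},{"delta_pos": [0,0,0],"turn": [0,0,0],"claw": 0}])

```text
time: 6.78
eef_pos: [0.6396, -0.2856, 0.1573]
ee_rot: [1.952, 2.418, 0.041]
wrist_force: [0.1, -0.0, -0.4]
opening: -0.0003
```

```bash
python3 - <<'E'
from h import *
s=sensors.get_state();M=R.from_rotvec(s['ee_rot']).as_matrix();print(s['eef_pos'],s['wrist_force'],M.round(3))
print((M.T@(np.array([.6398,-.280,.12])-s['eef_pos'])*1000).round(1))
w=capture("wrist");d=capture("side");c=lambda im,x,y,w,h:cv2.resize(im[y:y+h,x:x+w],(400,300))
cv2.imwrite("pics/m5.png",np.hstack([c(w,180,160,240,180),c(d,360,270,160,120)]))
E
```

```text
[ 0.63955914 -0.2856336   0.15731461] [ 0.12631307 -0.03051881 -0.37352225] [[-0.211  0.977  0.042]
 [ 0.978  0.211 -0.001]
 [-0.01   0.041 -0.999]]
[ 5.8 -0.1 37.3]
```

View pics/m5.png

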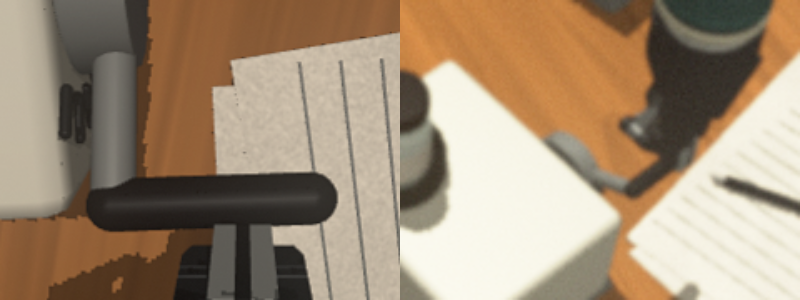

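Wrist crop: the bar's centreline is 4–6 mm ahead (tool +x) of the finger tips. I'll shift +4 and straighten the tilt before pressing.

Request:
drive_tool(commands=[{"delta_pos": [5,0,0],"turn": [0.042,0,0],"claw": 0},{"delta_pos": [0,0,10],"turn": [0,0,0],"claw": 0},{"delta_pos": [0,0,10],"turn": [0,0,0],"claw": 0}])

```text
time: 7.25
eef_pos: [0.6408, -0.285, 0.139]
ee_rot: [1.964, 2.431, -0.013]
wrist_force: [-1.4, -8.2, 10.5]
opening: 0.0002
```

Friction drags the finger along the bar's arc, so I'll follow the arc.

Request:
drive_tool(commands=[{"delta_pos": [-3,-1,10],"turn": [0,0,0],"claw": 0},{"delta_pos": [-2,0,12],"turn": [0,0,0],"claw": 0},{"delta_pos": [0,0,12],"turn": [0,0,0],"claw": 0}])

```text
time: 7.62
eef_pos: [0.6425, -0.294, 0.106]
ee_rot: [1.962, 2.423, -0.01]
wrist_force: [-1.3, 0.1, 5.6]
opening: 0.0002
```

Request:
drive_tool(commands=[{"delta_pos": [1,0,10],"turn": [0,0,0],"claw": 0},{"delta_pos": [3,0,10],"turn": [0,0,0],"claw": 0},{"delta_pos": [4,0,9],"turn": [0,0,0],"claw": 0}])

```text
time: 8.0
eef_pos: [0.6413, -0.289, 0.0775]
ee_rot: [1.963, 2.419, -0.009]
wrist_force: [-1.8, 0.6, 10.5]
opening: -0.0004
```

Request:
drive_tool(commands=[{"delta_pos": [0,0,1],"turn": [0,0,0],"claw": 0},{"delta_pos": [0,0,1],"turn": [0,0,0],"claw": 0},{"delta_pos": [0,0,1],"turn": [0,0,0],"claw": 0},{"delta_pos": [0,0,1],"turn": [0,0,0],"claw": 0}])

```text
time: 8.5
eef_pos: [0.6415, -0.2892, 0.0761]
ee_rot: [1.963, 2.418, -0.005]
wrist_force: [-2.9, 1.8, 12.4]
opening: -0.0002
```

```bash
python3 - <<'E'
from h import *
s=capture("scene");d=capture("side");w=capture("wrist");t=sensors.get_state();print(t['time'],t['eef_pos'],t['wrist_force'])
c=lambda im,x,y,w,h:cv2.resize(im[y:y+h,x:x+w],(400,300))
cv2.imwrite("pics/m6.png",np.vstack([np.hstack([c(s,150,240,120,90),c(d,360,290,160,120)]),np.hstack([c(w,120,120,320,240),c(d,180,150,240,180)])]))
E
```

```text
8.65 [ 0.64155697 -0.28913842  0.07615003] [-3.01236595  2.13789324 12.22503701]
```

View pics/m6.png

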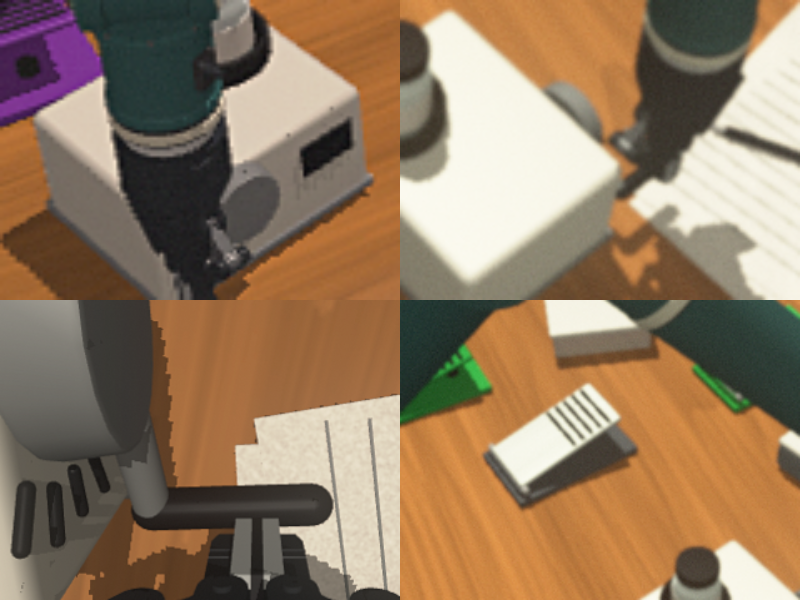

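```bash
python3 - <<'E'
from h import *
W=get_calibration("wrist");D=get_calibration("side");s=sensors.get_state();M=R.from_rotvec(s['ee_rot']).as_matrix()
print(tri(W,(240,289.6),D,(450.5,366)))
for p in [(150,512),(318,503),(257,506)]:
    P=plane(W,(120+p[0]*.8,120+(p[1]-300)*.8),.0505); print(P,(M.T@(P-s['eef_pos'])*1000).round(1))
E
```

```text
(array([ 0.60841678, -0.28943735,  0.05257685]), np.float64(0.0036745678897621317))
[ 0.60664835 -0.28936755  0.0505    ] [  7.5 -34.6  25. ]
[ 0.66053908 -0.27507098  0.0505    ] [10.5 21.1 25.7]
[ 0.64095418 -0.28017998  0.0505    ] [ 9.5  0.9 25.5]
```

Triangulated bar height is 0.0526 (q ≈ 1.03), the pedal is back up and the bottle is upright. The finger sits about 8 mm off the bar's centreline, so I'll ease it inward a little.

Request:
drive_tool(commands=[{"delta_pos": [2,0,1],"turn": [0,0,0],"claw": 0},{"delta_pos": [2,0,0.5],"turn": [0,0,0],"claw": 0},{"delta_pos": [2,0,0.5],"turn": [0,0,0],"claw": 0}])

```text
time: 9.02
eef_pos: [0.6414, -0.2891, 0.0774]
ee_rot: [1.96, 2.408, -0.007]
wrist_force: [-1.1, -3.2, 8.5]
opening: -0.0001
```

Request:
drive_tool(commands=[{"delta_pos": [5,0,1],"turn": [0,0,0],"claw": 0},{"delta_pos": [3,0,1],"turn": [0,0,0],"claw": 0}])

```text
time: 9.28
eef_pos: [0.6413, -0.2889, 0.0777]
ee_rot: [1.956, 2.395, -0.012]
wrist_force: [-0.5, -2.5, 8.7]
opening: -0.0001
```

The contact is stuck firmly by friction, so I'll leave it there, add a small downward push and check steadiness.

Request:
drive_tool(commands=[{"delta_pos": [0,0,1.5],"turn": [0,0,0],"claw": 0},{"delta_pos": [0,0,1.5],"turn": [0,0,0],"claw": 0},{"delta_pos": [0,0,1.5],"turn": [0,0,0],"claw": 0}])

```text
time: 9.65
eef_pos: [0.6425, -0.292, 0.0761]
ee_rot: [1.955, 2.389, -0.01]
wrist_force: [-0.4, -1.6, 8.1]
opening: -0.0001
```

```bash
python3 - <<'E'
from h import *
for i in range(12):
    w=capture("wrist");d=capture("side")
    if i%3==0: t=sensors.get_state();print(t['time'],t['eef_pos'].round(4),t['wrist_force'].round(1))
c=lambda im,x,y,w,h:cv2.resize(im[y:y+h,x:x+w],(400,300))
cv2.imwrite("pics/m7.png",np.hstack([c(w,120,120,320,240),c(d,360,290,160,120)]))
E
```

```text
9.75 [ 0.6425 -0.2923  0.0761] [-0.7 -0.7  8.6]
10.05 [ 0.6426 -0.2922  0.0761] [-0.7 -1.8  9.1]
10.35 [ 0.6426 -0.2922  0.0761] [-0.4 -1.8  8.8]
10.65 [ 0.6425 -0.2923  0.0761] [-1.1 -2.3  7.7]
```

View pics/m7.png

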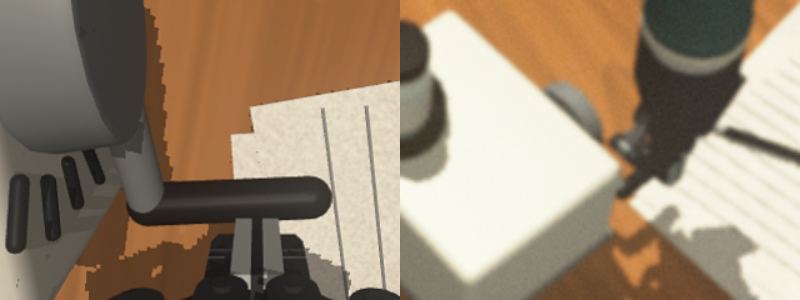

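```bash
python3 - <<'E'
from h import *
W=get_calibration("wrist");D=get_calibration("side");s=sensors.get_state();M=R.from_rotvec(s['ee_rot']).as_matrix();print(M.round(3))
print(tri(W,(120+146*.8,120+203*.8),D,(360+224*.4,290+188*.4)))
for p in [(146,203),(316,195)]:
    for z in (.045,.052,.06):
        P=plane(W,(120+p[0]*.8,120+p[1]*.8),z); print(P,(M.T@(P-s['eef_pos'])*1000).round(1))
E
```

```text
[[-0.197  0.98   0.039]
 [ 0.979  0.198 -0.04 ]
 [-0.047  0.03  -0.998]]
(array([ 0.60786769, -0.28816373,  0.05400703]), np.float64(0.002057804812615441))
[ 0.60592635 -0.29202508  0.045     ] [  8.9 -36.8  29.6]
[ 0.60677621 -0.28855049  0.052     ] [ 11.8 -35.1  22.5]
[ 0.60774749 -0.28457954  0.06      ] [ 15.1 -33.1  14.4]
[ 0.66222843 -0.27839938  0.045     ] [11.1 21.1 31.3]
[ 0.66047852 -0.27555397  0.052     ] [13.9 20.1 24.1]
[ 0.65847863 -0.27230207  0.06      ] [17.1 19.1 15.9]
```

The hold is steady, but the contact is at the pad's edge (about 12 mm off). There is ample time, so I'll lift, recentre over the bar and press again.

Request:
drive_tool(commands=[{"delta_pos": [0,0,-25],"turn": [0,0,0],"claw": 0},{"delta_pos": [0,0,-30],"turn": [0.03,0.047,0],"claw": 0},{"delta_pos": [0,0,-30],"turn": [0,0,0],"claw": 0},{"delta_pos": [10,0,-3],"turn": [0,0,0],"claw": 0},{"delta_pos": [0,0,0],"turn": [0,0,0],"claw": 0}])

```text
time: 11.48
eef_pos: [0.6366, -0.2811, 0.1645]
ee_rot: [-1.99, -2.427, 0.0]
wrist_force: [0.5, 0.9, -0.5]
opening: 0.0001
```

```bash
python3 - <<'E'
from h import *
s=sensors.get_state();M=R.from_rotvec(s['ee_rot']).as_matrix();print(s['eef_pos'],s['wrist_force'],M.round(3))
print((M.T@(np.array([.6398,-.280,.12])-s['eef_pos'])*1000).round(1),(M.T@[0,0,-1]).round(3))
E
```

```text
[ 0.63655429 -0.2811235   0.16453935] [ 0.51321905  0.87520437 -0.54807479] [[-0.196  0.981 -0.002]
 [ 0.981  0.196  0.002]
 [ 0.002 -0.002 -1.   ]]
[ 0.4  3.5 44.5] [-0.002  0.002  1.   ]
```

Request:
drive_tool(commands=[{"delta_pos": [4,4,0],"turn": [0,0,0],"claw": 0},{"delta_pos": [0,0,16],"turn": [0,0,0],"claw": 0}])

```text
time: 11.72
eef_pos: [0.6396, -0.2757, 0.1467]
ee_rot: [-1.989, -2.428, 0.001]
wrist_force: [2.9, -2.7, 16.3]
opening: -0.0001
```

Request:
drive_tool(commands=[{"delta_pos": [0,0,10],"turn": [0,0,0],"claw": 0},{"delta_pos": [-3,0,11],"turn": [0,0,0],"claw": 0}])

```text
time: 11.98
eef_pos: [0.6414, -0.2842, 0.1258]
ee_rot: [1.99, 2.423, -0.006]
wrist_force: [-0.4, 2.0, 4.5]
opening: 0.0001
```

Request:
drive_tool(commands=[{"delta_pos": [-1,0,11],"turn": [0,0,0],"claw": 0},{"delta_pos": [0,0,11],"turn": [0,0,0],"claw": 0},{"delta_pos": [2,0,11],"turn": [0,0,0],"claw": 0},{"delta_pos": [4,0,10],"turn": [0,0,0],"claw": 0}])

```text
time: 12.48
eef_pos: [0.6413, -0.2835, 0.0812]
ee_rot: [1.99, 2.417, -0.008]
wrist_force: [-1.5, -0.6, 9.4]
opening: -0.0001
```

Request:
drive_tool(commands=[{"delta_pos": [2,0,4],"turn": [0,0,0],"claw": 0},{"delta_pos": [0,0,2],"turn": [0,0,0],"claw": 0},{"delta_pos": [0,0,1],"turn": [0,0,0],"claw": 0}])

```text
time: 12.85
eef_pos: [0.6407, -0.2809, 0.0746]
ee_rot: [1.992, 2.419, -0.008]
wrist_force: [-3.8, 1.8, 15.2]
opening: -0.0002
```

```bash
python3 - <<'E'
from h import *
for i in range(10):
    w=capture("wrist");d=capture("side")
    if i%3==0: t=sensors.get_state();print(t['time'],t['eef_pos'].round(4),t['wrist_force'].round(1))
c=lambda im,x,y,w,h:cv2.resize(im[y:y+h,x:x+w],(400,300))
s=capture("scene")
cv2.imwrite("pics/m8.png",np.vstack([np.hstack([c(w,120,120,320,240),c(d,360,290,160,120)]),np.hstack([c(s,0,0,640,480),c(d,0,0,640,480)])]))
E
```

```text
12.95 [ 0.6407 -0.281   0.0747] [-3.6  2.4 14.7]
13.25 [ 0.6407 -0.281   0.0748] [-5.2  2.3 14. ]
13.55 [ 0.6407 -0.281   0.0748] [-2.9  1.8 15.2]
13.85 [ 0.6407 -0.281   0.0748] [-3.8  1.3 14.2]
```

View pics/m8.png

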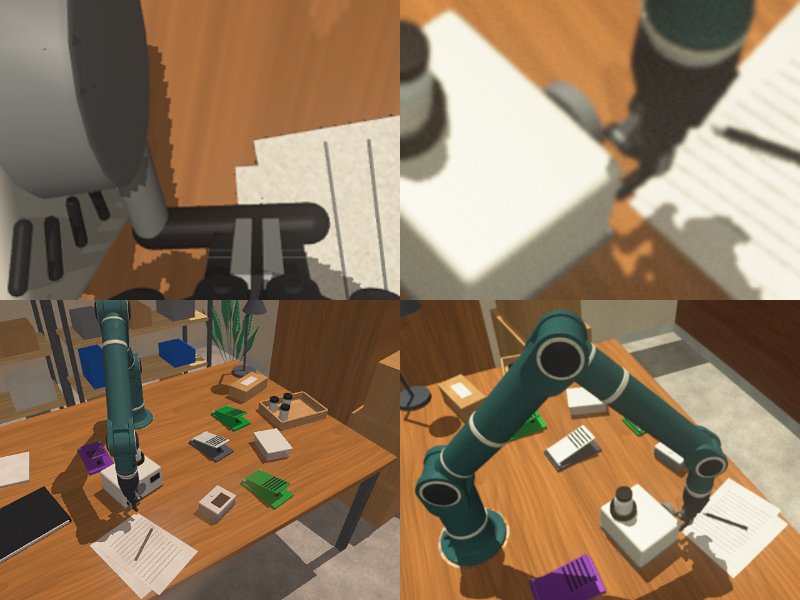

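Fingers are now centred on the bar, steady at about 14 N with q ≈ 1.09. The pedal is up and the bystanders are in place, so I'm handing in.

```bash
python3 -c "
from workcell import r,sensors
print(r.finish_job()); t=sensors.get_state(); print(t['time'],t['eef_pos'],t['wrist_force'])"
```

```text
the job is handed in; nothing more can be done
None
the job is handed in; nothing more can be done
```

I pressed the reset pedal to its stop and let it spring back. I then pressed the mixer's lever down and handed in the job with the closed fingers still holding it at the third click.

- **Pedal:** the force on the tool rose to about 42 N at the stop, and the picture showed the treadle flat on its base. Later pictures show it back up, sloping as at the start.
- **Lever:** on the first press the fingers slid out to the pad's edge, about 12 mm off the bar's centreline. I let the lever spring back and pressed again, centred.
- **Final hold:** the last second before hand-in was steady, with the tool height at 0.0748 m and about 14 N upward on the fingers. From the tool height the dial is at about 1.09 rad, inside the 0.90–1.20 band.
- **Disagreement:** on the first hold the camera placed the bar 2–4 mm higher than the tool height did, so the true angle may be up to about 0.06 rad lower. That is still in the band. I did not repeat the camera check on the final hold.
- **Bystanders:** in the last pictures the bottle stands upright in its cup, and the monitor and tub look unmoved. I judged this by eye and did not measure it. The hand-in came at about 14 s of the 48 s allowed.

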